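# Index the sample stage and start the measurement

## Task

With a finger, push the arm of the sample turntable round until it points straight at the ball-topped post, then press the start button right down and let it come up again. Only push: do not pinch the arm, do not touch the steel sample that rides on the turntable, and leave the beaker, the wafer case and the jar standing where they are.

Things in the scene. Friction and masses are not known exactly. Their poses are not given: they have to be found in the camera images.
- turntable (a joint): Turntable angle in rad about the vertical through axis: grows anticlockwise seen from above, range -2.8 to 2.8, 0 when the arm lies along the stage's +x. Black disc 120 mm across with one straight dark steel arm out from its rim. Stiff by friction: about 1.5 N pushed on the arm 110 mm from the axis turns it, and it stays where it is left.
- axis (a point): On the turning axis, at the disc's top (66 mm above the work surface; disc underside at 50 mm). The stage stands fixed on a 52 mm thick column and a flat 150 mm round foot 12 mm high. Axes: those of the foot, which does not turn.
- spoke_tip (a point): Middle of the arm's free end, 128 mm from the axis, 60 mm above the work surface; x points outwards along the arm, z up. The arm is 16 mm wide: two side bars 52 to 68 mm above the surface with a 6 mm rib between, 50 to 70 mm. It is bare from the disc's rim (60 mm from the axis) to its end.
- ball_center (a point): Centre of the 36 mm dark steel ball on top of the ball-topped post, 74 mm above the work surface; top of the ball at 92 mm. The post has a 12 mm stem and a 36 mm round foot 10 mm high, is fixed, and stands 165 to 195 mm from the turntable's axis, to the left or the right of the stage.
- square_post: The other post, on the other side of the stage: same foot and stem, but with a flat square head 50 mm wide and 10 mm thick, its top at 72 mm. Fixed; not the one to point at. Origin: centre of its underside.
- start (a joint): Travel of the start button in m: 0 up, 0.006 right down. Springs back; right down takes about 5 N.
- start_top (a point): Middle of the top of the start button, 22 mm above the work surface when up: a 28 mm round black button in a low grey housing that stands fixed on the work surface between the stage and the robot. z up; pressed straight down.
- sample: Round steel sample, 40 mm across and 18 mm tall, lying loose near the middle of the turntable's disc and riding round with it. Origin: centre of its underside.
- beaker: Loose glass beaker, 70 mm across, 85 mm tall, standing well to the left. Origin: centre of its underside.
- wafer_case: Loose round flat wafer case, 94 mm across, 20 mm tall, well to the right. Origin: centre of its underside.
- jar: Loose amber glass jar with white cap, 50 mm across, 60 mm tall, to the right, nearer the robot than the wafer case. Origin: centre of its underside.
There are look-alikes about, which are no part of the job. What is shaped like the part that bears ball_center but yellow is not meant.

How it is judged:
By the outcome, as a careful person would: the job done as asked, in the order asked, and still so for the second after the job is handed in, with the robot touching nothing.
It also fails if it takes over 58 s, if anything falls off the work surface, if the arm or the gripper's body presses on something with over 40 N, if the wrist force passes 120 N, or if a joint passes its speed limit or range.

## Robot

A 7-joint arm with a two-finger parallel gripper is mounted at the origin on the work surface. World frame = base frame: x ahead of the robot, y to its left, z up, the work surface at z = 0. Lengths are in mm, angles in degrees, forces in N, time in s.
With the tool pointing down it reaches from about 400 to 925 mm from the base axis. Payload 5.6 kg.
Tool frame: the origin (TCP) lies between the finger pads; the fingertips stand 17 mm ahead of it and the grasp point (between the pads) lies 2 mm behind it (manip.finger_overhang is the distance from the TCP to the fingertips, in mm); z points along the fingers, y is the line along which they close (so a half turn about z gives the same grasp; the last joint's range is limited). The gripper opens to 85 mm and grips with 20 to 120 N. Pads are 22 mm wide; open, the fingers measure 114 mm over their backs; the gripper's body (76 mm by 85 mm) begins 54 mm behind the grasp point. The pads swing forward as they close: fully open they stand 13 mm farther back than shut.
Start: joints at [-69.328, 26.786, -0.665, 91.828, 0.344, 61.387, -3.226], TCP at [255.434, 597.713, 248.29] pointing down, gripper open.
Joint ranges: [-144.91, 144.91], [-17.63, 115.5], [-89.93, 88.59], [15.96, 139.68], [-74.01, 254.01], [8.47, 105.57], [-167.45, 167.45]. Speed limits (degrees/s): [147.25, 147.25, 180, 180, 180, 180, 180].

## Interface

Orientations are given as [roll, pitch, yaw] about the fixed x, y, z axes, in that order (R = Rz(yaw) Ry(pitch) Rx(roll)).
In Python, from station import manip, eyes gives the robot as it stands.
- The arm moves only by the shell command python3 -m pendant 'ROWS' [FORCE]. ROWS is JSON, a list of rows, each an object of numbers: "x", "y", "z": the shift along the tool's x, y, z in mm; "ax", "ay", "az": the turn, a rotation vector about the tool's x, y, z in degrees; "fingers": the opening in per cent of the stroke, from 0 (shut) to 100 (fully open). In form: [{"x": .., "y": .., "z": .., "ax": .., "ay": .., "az": .., "fingers": ..}, ...]. A call has 1 to 20 rows; each row shifts and turns the commanded pose from where the row before left it, along the tool's axes as they then stand; what a row does not reach is not made up. A row lasts 1/10 s, in which the tool goes at most 50 mm and 8.59 degrees, less where a joint would pass 70% of its speed; a pose out of reach is approached as far as the arm can. A call is refused whole if a number of a shift passes 50 or a number of a turn 8.59, either way. A call with a gripper value outside its range is refused whole. The fingers move at their own pace and stop on an object; FORCE is the grip in N (left out, the last holds). Time passes only in rows, so rows that do not move let the fingers close. It gives the time, the measured TCP pose, the force, the opening and the grip force at its end, in the units of the state.
- manip.observe(): the state, without advancing time (a new reading comes with each control period).
- eyes.read_camera(name): name is "side" or "top"; returns a dict with "img" (420x560x3 uint8, red, green, blue), "z_map" (420x560 float32, mm along the optical axis (not along the pixel's ray), 0 where there is no reading), "fx", "fy", "cx", "cy" (pixels), "T" (4x4, takes a point from camera to world coordinates). Camera axes: x right, y up, looking along -z (the intrinsics and any distortion apply to the point x, -y, -z); pixel columns grow to the right and rows downward; lengths in mm; the calibration is good to about 2 mm. A picture is of the moment at which its call begins.
- manip.hand_in(): hands the job in; it is judged then, once.
Trained networks look in the newest picture that a camera, given by its name, has taken for a name from the list of things; names that differ only in an ending like _2 or _b are one class to them, and where a whole thing is asked for, a point or a joint stands for the part that bears it (a point fixed in the world has none). Each returns a list of dicts, best first, with "p" (0 to 1); they miss things now and then, are a little off and sometimes report something else, mostly with a low value. They report only what shows in the picture. A call takes as long as a camera call. They do not tell look-alikes from the thing itself.
- eyes.boxes_of(query, camera): "bbox" ([centre column, centre row, width, height] in pixels, round what is visible of it).
- eyes.masks_of(query, camera): "pixels" (420x560 bool, what is visible of it) and "bbox" ([centre column, centre row, width, height] in pixels, round what is visible of it).
- eyes.place_of(query, camera): "location" ([column, row] in pixels: a listed point, or the origin of a listed thing).
The state is a dict: "clock": time; "q": joint angles; "qvel": joint speeds; "tau": joint torques, N m; "tcp_pos": TCP position; "eef_rot": TCP orientation; "wrist_force": force on the tool from outside, world axes, zero at the start; "torque": the same for the moment, N m; "finger_gap": finger opening in mm; "gripper_force": force on a finger pad.
Only numpy, scipy, OpenCV 4.12 (cv2) and the standard library are available. Lean on these libraries where they do the work, as an engineer would, in place of code of your own. Each camera call takes 0.05 s, during which the arm holds its last target. There are 200 camera calls.

## Working session

There is one attempt and no reset: what is moved stays moved. The work goes in short steps, Python scripts to look and compute and a shell command to move; the robot and the scene stay as the last step left them, time stands still between calls to the robot, and variables do not carry over. Pictures are saved under pics/ and viewed, at most 10 in all, crops included, and the job is handed in when it is done.

```bash
mkdir -p pics
cat > h.py <<'E'
import numpy as np,cv2
from station import manip,eyes
def world(c,u,v,z=None,d=None):
    T=np.array(c["T"]);r=np.array([(u-c["cx"])/c["fx"],-(v-c["cy"])/c["fy"],-1.])
    if d is not None: return (T@np.r_[r*d,1])[:3]
    w=T[:3,:3]@r;o=T[:3,3]
    return o+w*(z-o[2])/w[2]
E
python3 - <<'E'
from h import *
Z=dict(axis=66,spoke_tip=60,ball_center=74,start_top=22,square_post=0,sample=66,beaker=0,wafer_case=0,jar=0)
s=manip.observe();print(s["tcp_pos"],s["eef_rot"],s["clock"],s["finger_gap"])
for n in("top","side"):
    c=eyes.read_camera(n);cv2.imwrite(f"pics/{n}0.png",c["img"][:,:,::-1]);print(n,[k for k in c],np.round(c["T"],2).tolist())
    for k,z in Z.items():
        for p in eyes.place_of(k,n)[:3]:
            print(k,round(p["p"],2),np.round(p["location"],1),np.round(world(c,*p["location"],z=z),1))
E
```

```text
[255.23331403 597.20379535 247.30984678] [-1.79895399e+02  5.68968405e-03  1.56859981e+02] 0.0 85.33775017242752
top ['img', 'z_map', 'fx', 'fy', 'cx', 'cy', 'T'] [[-0.02, 1.0, -0.07, 531.41], [-1.0, -0.02, -0.01, -14.94], [-0.01, 0.07, 1.0, 874.03], [0.0, 0.0, 0.0, 1.0]]
axis 0.86 [304.3 203.6] [586.  -58.3  66. ]
axis 0.25 [325.  151.7] [ 693.1 -104.3   66. ]
spoke_tip 0.61 [326.6 150.4] [ 696.9 -108.4   60. ]
ball_center 0.75 [384.5 267.6] [ 452.5 -215.5   74. ]
ball_center 0.54 [388.1 219.8] [ 548.4 -226.8   74. ]
start_top 0.5 [292.1 275.2] [435.6 -30.2  22. ]
square_post 0.61 [224.3 207.3] [586.6 116.9   0. ]
sample 0.75 [302.8 203.2] [586.9 -55.2  66. ]
beaker 0.92 [ 98.7 239.6] [521.2 398.7   0. ]
beaker 0.67 [432.6 270.1] [ 437.5 -338.9    0. ]
wafer_case 0.68 [434.1 211.8] [ 565.3 -348.6    0. ]
jar 0.58 [433.3 269.5] [ 438.7 -340.5    0. ]
jar 0.48 [291.1 275.1] [433.4 -28.4   0. ]
side ['img', 'z_map', 'fx', 'fy', 'cx', 'cy', 'T'] [[0.99, 0.06, -0.1, 452.52], [-0.12, 0.62, -0.78, -834.75], [0.01, 0.78, 0.62, 758.84], [0.0, 0.0, 0.0, 1.0]]
axis 0.65 [279.7 236.6] [583.  -57.4  66. ]
spoke_tip 0.84 [335.9 248.2] [ 704.1 -102.1   60. ]
ball_center 0.97 [271.8 288.7] [ 544.3 -219.8   74. ]
ball_center 0.64 [227.1 291. ] [ 455.8 -216.8   74. ]
start_top 0.51 [214.9 248.7] [434.  -35.4  22. ]
square_post 0.6 [269.1 209.6] [582.2 128.    0. ]
sample 0.61 [278.9 235.7] [581.6 -54.2  66. ]
beaker 0.63 [240.7 153.9] [526.9 421.4   0. ]
wafer_case 0.66 [292.5 364.5] [ 569.4 -345.7    0. ]
jar 0.93 [221.9 368.6] [ 437.3 -340.3    0. ]
```

View pics/top0.png

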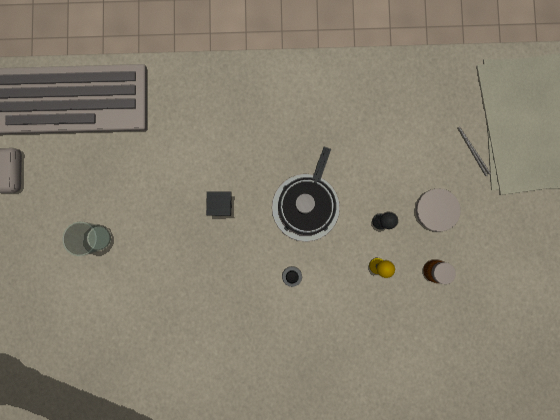

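View pics/side0.png

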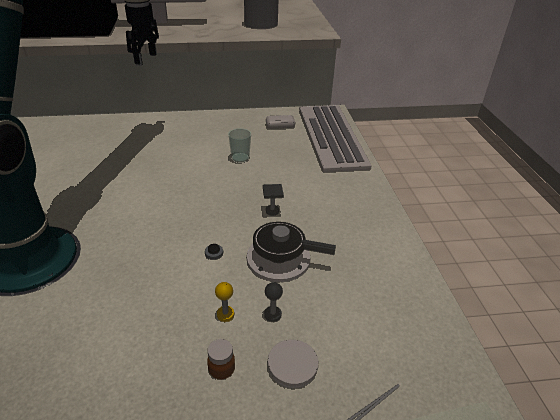

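The top view shows the turntable at (306,205) with its arm end at (326,150). The dark ball is at (389,220), the yellow decoy at (386,268) and the button at (292,276). Next I refine the geometry using depth.

```bash
cat >> h.py <<'E'
from scipy.optimize import least_squares
def cloud(n):
    c=eyes.read_camera(n);d=c["z_map"];v,u=np.nonzero(d>0);dd=d[v,u]
    P=np.c_[(u-c["cx"])/c["fx"]*dd,-(v-c["cy"])/c["fy"]*dd,-dd,np.ones(len(dd))]@np.array(c["T"]).T
    return P[:,:3],c["img"][v,u].astype(int)
def sph(p): return least_squares(lambda x:np.linalg.norm(p-x,axis=1)-18,np.r_[p.mean(0)-[0,0,9]],loss="soft_l1").x
def arm(P,ax):
    r=P[:,:2]-ax;R=np.hypot(*r.T);m=(R>68)&(R<126)&(P[:,2]>56)&(P[:,2]<80)
    q=P[m][:,:2];
    # exclude anything but biggest angular cluster
    a=np.degrees(np.arctan2(*(q-ax).T[::-1]));k=abs(a-np.median(a))<25;q=q[k]
    mu=q.mean(0);d=np.linalg.svd(q-mu)[2][0];d=d*np.sign(d@(mu-ax))
    off=np.cross(d,mu-ax)
    return np.degrees(np.arctan2(*(mu-ax)[::-1])),np.degrees(np.arctan2(*d[::-1])),off,len(q)
E
python3 - <<'E'
from h import *
print(manip.finger_overhang)
for n in("top","side"):
    P,C=cloud(n);print(n)
    near=lambda x,y,r:np.hypot(P[:,0]-x,P[:,1]-y)<r
    b=P[near(546,-222,28)&(P[:,2]>66)];print("ball",sph(b).round(1),len(b),b[:,2].max())
    d=P[near(585,-58,66)&(abs(P[:,2]-66)<5)]; 
    (cx,cy),r=cv2.minEnclosingCircle(d[:,:2][np.hypot(d[:,0]-585,d[:,1]+58)<62].astype(np.float32));print("disc",cx,cy,r,np.median(d[:,2]),len(d))
    f=P[near(585,-58,90)&(abs(P[:,2]-12)<4)];
    (fx,fy),r=cv2.minEnclosingCircle(f[:,:2].astype(np.float32));print("foot",fx,fy,r)
    s=P[near(585,-58,30)&(abs(P[:,2]-84)<5)];print("sample",s.mean(0))
    k=P[near(434,-32,10)];print("button",np.median(k,0), P[near(434,-32,25)&(P[:,2]>10)].mean(0),(P[near(300,-32,60),2].mean()))
    for ax in((cx,cy),(585,-58.5)): print("arm",arm(P,np.array(ax)))
E
```

```text
17.0
top
ball [ 548.2 -227.5   74.9] 254 95.00164609658054
disc 583.7797241210938 -64.1568374633789 60.987159729003906 67.76273725503228 2320
foot 582.41943359375 -63.24415588378906 74.91014099121094
sample [586.46035982 -58.43912803  84.82350047]
button [433.82941839 -32.09578176  22.87023595] [433.40878777 -29.39050159  16.99725568] 0.9117837674126523
arm (np.float64(-20.493004890390743), np.float64(-20.856308827031008), array(0.61593051), 219)
arm (np.float64(-23.88196512052263), np.float64(-20.708155700727993), array(-5.36780404), 218)
side
ball [ 546.5 -226.4   74.6] 258 94.74479529257644
disc 583.3270263671875 -61.55549621582031 61.288822174072266 67.36484539743805 1290
foot 579.3989868164062 -65.04277038574219 74.62688446044922
sample [583.62087394 -60.84591025  84.30198998]
button [434.34665577 -33.61420552  22.51383872] [430.95495826 -35.61372838  17.30837093] 0.6204240850899583
arm (np.float64(-24.36319789675332), np.float64(-21.22856949904291), array(-5.31695744), 238)
arm (np.float64(-26.433969255136933), np.float64(-20.93994917161394), array(-9.30215669), 237)
```

```bash
python3 -m pendant '[{"x":-33,"y":-22,"fingers":0},{"x":-33,"y":-22,"fingers":0},{"x":-33,"y":-22,"fingers":0},{"x":-33,"y":-22,"fingers":0},{"x":-33,"y":-22,"fingers":0},{"x":-33,"y":-22,"fingers":0},{"x":-33,"y":-22,"fingers":0},{"x":-33,"y":-22,"fingers":0},{"x":-33,"y":-22,"fingers":0},{"x":-33,"y":-22,"fingers":0},{"x":-33,"y":-22,"fingers":0},{"x":-33,"y":-22,"fingers":0},{"x":-33,"y":-22,"fingers":0},{"x":-33,"y":-22,"fingers":0},{"x":-33,"y":-22,"fingers":0},{"x":-33,"y":-22,"fingers":0},{"x":-33,"y":-22,"fingers":0},{"x":-33,"y":-22,"fingers":0},{"x":-33,"y":-22,"fingers":0},{"x":-29,"y":-22,"fingers":0}]'
python3 -m pendant '[{"az":-8.5},{"az":-8.5},{"az":-8.5},{"az":-8.5},{"az":-8.5},{"az":-8.5},{"az":-8.5},{"az":-8.5},{"az":-8.5},{"az":-8.5},{"az":-8.5},{"az":-7.6},{}]'
```

```text
validation failed for argument at $[0]...
validation failed for argument at $[0]...
```

```bash
cat >> h.py <<'E'
from scipy.spatial.transform import Rotation as Ro
def go(t):
    s=manip.observe();R=Ro.from_euler("xyz",s["eef_rot"],degrees=True);return R.inv().apply(np.array(t)-s["tcp_pos"])
E
python3 -c "
from h import *
s=manip.observe();print(s['q'],s['tcp_pos'],s['eef_rot'],s['finger_gap'],s['wrist_force'],go([685.3,-66.2,66]))"
```

```text
[-69.32654556  26.78685983  -0.6641371   91.82812938   0.34324556
  61.3851424   -3.22674847] [255.45254509 597.71120197 248.27675194] [1.79998046e+02 1.91585636e-03 1.56857049e+02] 85.41821148219307 [-0.56037902  0.63208486 -0.64400743] [-656.18501965 -441.54912537  182.28363271]
```

```bash
python3 -m pendant '[{"x":0,"y":0,"z":0,"ax":0,"ay":0,"az":0,"fingers":0}]'
```

```text
clock: 1.2
tcp_pos: [255.5, 597.7, 248.3]
eef_rot: [180.0, 0.0, 156.9]
wrist_force: [-0.8, 0.2, -0.1]
finger_gap: 72.7
gripper_force: 0.0
```

```bash
python3 -m pendant '[{"x":-33,"y":-22,"z":0,"ax":0,"ay":0,"az":0,"fingers":0},{"x":-33,"y":-22,"z":0,"ax":0,"ay":0,"az":0,"fingers":0},{"x":-33,"y":-22,"z":0,"ax":0,"ay":0,"az":0,"fingers":0},{"x":-33,"y":-22,"z":0,"ax":0,"ay":0,"az":0,"fingers":0},{"x":-33,"y":-22,"z":0,"ax":0,"ay":0,"az":0,"fingers":0},{"x":-33,"y":-22,"z":0,"ax":0,"ay":0,"az":0,"fingers":0},{"x":-33,"y":-22,"z":0,"ax":0,"ay":0,"az":0,"fingers":0},{"x":-33,"y":-22,"z":0,"ax":0,"ay":0,"az":0,"fingers":0},{"x":-33,"y":-22,"z":0,"ax":0,"ay":0,"az":0,"fingers":0},{"x":-33,"y":-22,"z":0,"ax":0,"ay":0,"az":0,"fingers":0},{"x":-33,"y":-22,"z":0,"ax":0,"ay":0,"az":0,"fingers":0},{"x":-33,"y":-22,"z":0,"ax":0,"ay":0,"az":0,"fingers":0},{"x":-33,"y":-22,"z":0,"ax":0,"ay":0,"az":0,"fingers":0},{"x":-33,"y":-22,"z":0,"ax":0,"ay":0,"az":0,"fingers":0},{"x":-33,"y":-22,"z":0,"ax":0,"ay":0,"az":0,"fingers":0},{"x":-33,"y":-22,"z":0,"ax":0,"ay":0,"az":0,"fingers":0},{"x":-33,"y":-22,"z":0,"ax":0,"ay":0,"az":0,"fingers":0},{"x":-33,"y":-22,"z":0,"ax":0,"ay":0,"az":0,"fingers":0},{"x":-33,"y":-22,"z":0,"ax":0,"ay":0,"az":0,"fingers":0},{"x":-29,"y":-22,"z":0,"ax":0,"ay":0,"az":0,"fingers":0}]'
python3 -m pendant '[{"x":0,"y":0,"z":0,"ax":0,"ay":0,"az":-8.5,"fingers":0},{"x":0,"y":0,"z":0,"ax":0,"ay":0,"az":-8.5,"fingers":0},{"x":0,"y":0,"z":0,"ax":0,"ay":0,"az":-8.5,"fingers":0},{"x":0,"y":0,"z":0,"ax":0,"ay":0,"az":-8.5,"fingers":0},{"x":0,"y":0,"z":0,"ax":0,"ay":0,"az":-8.5,"fingers":0},{"x":0,"y":0,"z":0,"ax":0,"ay":0,"az":-8.5,"fingers":0},{"x":0,"y":0,"z":0,"ax":0,"ay":0,"az":-8.5,"fingers":0},{"x":0,"y":0,"z":0,"ax":0,"ay":0,"az":-8.5,"fingers":0},{"x":0,"y":0,"z":0,"ax":0,"ay":0,"az":-8.5,"fingers":0},{"x":0,"y":0,"z":0,"ax":0,"ay":0,"az":-8.5,"fingers":0},{"x":0,"y":0,"z":0,"ax":0,"ay":0,"az":-8.5,"fingers":0},{"x":0,"y":0,"z":0,"ax":0,"ay":0,"az":-7.6,"fingers":0},{"x":0,"y":0,"z":0,"ax":0,"ay":0,"az":0,"fingers":0}]'
python3 -c "
from h import *
s=manip.observe();print(s['q'],s['tcp_pos'],s['eef_rot'],s['finger_gap'],s['wrist_force'],go([685.3,-66.2,66]))"
```

```text
clock: 3.2
tcp_pos: [686.7, -66.3, 248.3]
eef_rot: [180.0, 0.0, 156.9]
wrist_force: [0.5, 0.9, 0.8]
finger_gap: 0.1
gripper_force: 0.0
clock: 4.5
tcp_pos: [685.7, -64.8, 248.2]
eef_rot: [180.0, 0.0, -102.1]
wrist_force: [0.4, -0.3, -0.4]
finger_gap: 0.1
gripper_force: 0.0
[  7.93438233  30.98264205  -7.77259628  85.38773727   4.40684923
  63.93021902 167.21036512] [685.72013952 -64.81857788 248.22483767] [ 1.79992850e+02  3.36496199e-02 -1.02109775e+02] 0.09571249122608519 [ 0.38955166 -0.32758649 -0.41135023] [1.54584088e+00 9.82491224e-02 1.82223975e+02]
```

```bash
python3 -m pendant '[{"x":0,"y":0,"z":0,"ax":0,"ay":0,"az":8,"fingers":0},{"x":0,"y":0,"z":35,"ax":0,"ay":0,"az":0,"fingers":0},{"x":0,"y":0,"z":35,"ax":0,"ay":0,"az":0,"fingers":0},{"x":0,"y":0,"z":35,"ax":0,"ay":0,"az":0,"fingers":0},{"x":0,"y":0,"z":30,"ax":0,"ay":0,"az":0,"fingers":0},{"x":0,"y":0,"z":25,"ax":0,"ay":0,"az":0,"fingers":0},{"x":0,"y":0,"z":22,"ax":0,"ay":0,"az":0,"fingers":0},{"x":0,"y":0,"z":0,"ax":0,"ay":0,"az":0,"fingers":0}]'
python3 - <<'E'
from h import *
s=manip.observe();print(s['q'][6],s['tcp_pos'],s['eef_rot'],s['wrist_force'])
ax=np.array([583.5,-64])
def tgt(phi,r=100,o=19):
    p=np.radians(phi);return np.r_[ax+r*np.array([np.cos(p),np.sin(p)])+o*np.array([-np.sin(p),np.cos(p)]),66]
print(go(tgt(-20)))
# constant tool-frame shift for 4 deg arc step
phi=-20
R=Ro.from_euler("xyz",[180,0,phi-90],degrees=True);print(R.inv().apply(tgt(phi-4)-tgt(phi)))
P,C=cloud("top");print(arm(P,ax))
c=eyes.read_camera("top");cv2.imwrite("pics/top1.png",cv2.resize(c["img"][100:310,200:480,::-1],None,fx=2.5,fy=2.5))
E
```

```text
clock: 5.3
tcp_pos: [683.2, -64.6, 62.6]
eef_rot: [179.6, -0.1, -110.0]
wrist_force: [-0.1, -0.3, 0.1]
finger_gap: -0.1
gripper_force: 0.0
158.88475297129355 [683.20586756 -64.60622562  62.59724668] [ 1.79638502e+02 -1.29132864e-01 -1.10046059e+02] [-0.11601038 -0.26516448  0.05260045]
[14.53447342 -6.09008635 -3.4084962 ]
[ 7.02193042e+00 -1.08177803e+00 -1.32479600e-16]
(np.float64(nan), np.float64(nan), array(nan), 0)
  return _methods._mean(a, axis=axis, dtype=dtype,
  ret = ret.dtype.type(ret / rcount)
h.py:19: RuntimeWarning: Mean of empty slice.
  mu=q.mean(0);d=np.linalg.svd(q-mu)[2][0];d=d*np.sign(d@(mu-ax))
  ret = um.true_divide(
```

View pics/top1.png

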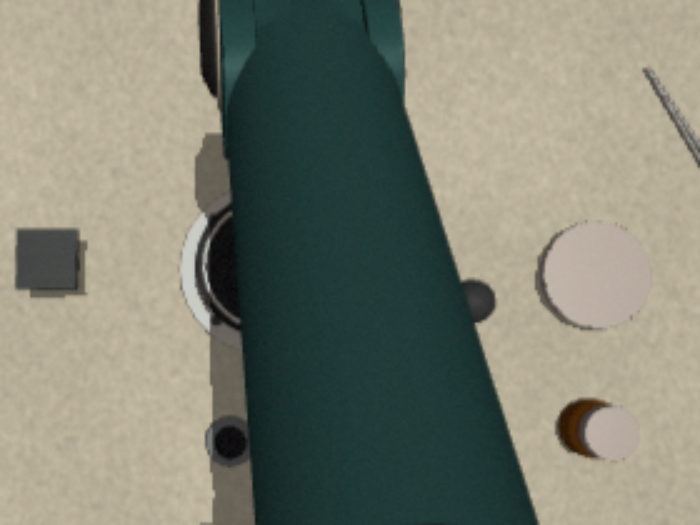

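The robot arm blocks the top view, with only the ball's edge showing at (478,300) in the crop. I'll push along an arc in stages and check from the side.

```bash
python3 -m pendant '[{"x":5,"y":-2,"z":-2,"ax":0,"ay":0,"az":0,"fingers":0},{"x":5,"y":-2,"z":-1,"ax":0,"ay":0,"az":0,"fingers":0},{"x":4.5,"y":-2,"z":0,"ax":0,"ay":0,"az":0,"fingers":0},{"x":7,"y":-1.1,"z":0,"ax":0,"ay":0,"az":4,"fingers":0},{"x":7,"y":-1.1,"z":0,"ax":0,"ay":0,"az":4,"fingers":0},{"x":7,"y":-1.1,"z":0,"ax":0,"ay":0,"az":4,"fingers":0},{"x":7,"y":-1.1,"z":0,"ax":0,"ay":0,"az":4,"fingers":0},{"x":7,"y":-1.1,"z":0,"ax":0,"ay":0,"az":4,"fingers":0},{"x":0,"y":0,"z":0,"ax":0,"ay":0,"az":0,"fingers":0}]'
cat >> h.py <<'E'
ax=np.array([583.5,-64])
def tgt(phi,r=100,o=19):
    p=np.radians(phi);return np.r_[ax+r*np.array([np.cos(p),np.sin(p)])+o*np.array([-np.sin(p),np.cos(p)]),66]
E
python3 - <<'E'
from h import *
s=manip.observe();phi=s["eef_rot"][2]+90;print(phi,go(tgt(phi)),s["wrist_force"])
c=eyes.read_camera("side");cv2.imwrite("pics/side1.png",cv2.resize(c["img"][150:350,180:400,::-1],None,fx=2.8,fy=2.8))
P,C=cloud("side");print(eyes.place_of("spoke_tip","side"),[world(c,*p["location"],z=60) for p in eyes.place_of("spoke_tip","side")])
E
```

```text
clock: 6.3
tcp_pos: [675.1, -115.3, 70.3]
eef_rot: [-179.9, 0.0, -130.2]
wrist_force: [0.6, -0.3, -0.1]
finger_gap: 0.1
gripper_force: 0.0
-40.15142724639037 [0.8500694  3.12820719 4.30104029] [ 0.59494082 -0.2926755  -0.10440834]
[{'location': [328.8, 264.2], 'p': 0.85}] [array([ 677.0335608 , -150.15059362,   60.        ])]
```

View pics/side1.png

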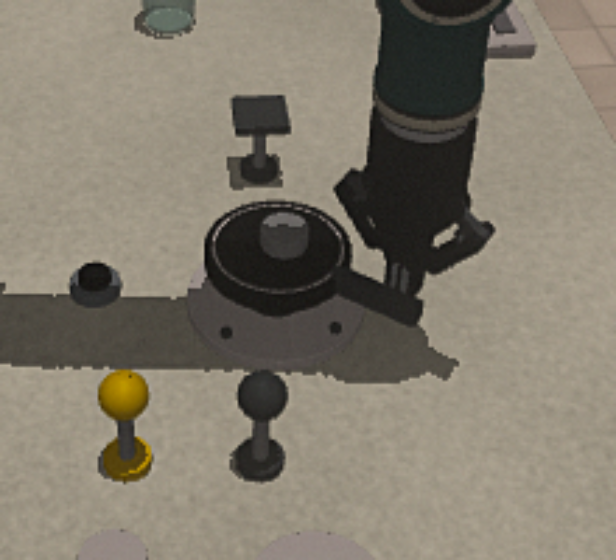

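```bash
python3 -m pendant '[{"x":-1,"y":5,"z":-2,"ax":0,"ay":0,"az":0,"fingers":0},{"x":0,"y":5,"z":-2,"ax":0,"ay":0,"az":0,"fingers":0},{"x":0,"y":5,"z":0,"ax":0,"ay":0,"az":0,"fingers":0},{"x":6.2,"y":-1.1,"z":0,"ax":0,"ay":0,"az":4,"fingers":0},{"x":6.2,"y":-1.1,"z":0,"ax":0,"ay":0,"az":4,"fingers":0},{"x":6.2,"y":-1.1,"z":0,"ax":0,"ay":0,"az":4,"fingers":0},{"x":6.2,"y":-1.1,"z":0,"ax":0,"ay":0,"az":4,"fingers":0},{"x":6.2,"y":-1.1,"z":0,"ax":0,"ay":0,"az":4,"fingers":0},{"x":6.2,"y":-1.1,"z":0,"ax":0,"ay":0,"az":4,"fingers":0},{"x":6.2,"y":-1.1,"z":0,"ax":0,"ay":0,"az":4,"fingers":0},{"x":6.2,"y":-1.1,"z":0,"ax":0,"ay":0,"az":4,"fingers":0},{"x":6.2,"y":-1.1,"z":0,"ax":0,"ay":0,"az":4,"fingers":0},{"x":6.2,"y":-1.1,"z":0,"ax":0,"ay":0,"az":4,"fingers":0},{"x":0,"y":0,"z":0,"ax":0,"ay":0,"az":0,"fingers":0}]'
python3 - <<'E'
from h import *
s=manip.observe();phi=s["eef_rot"][2]-270 if s["eef_rot"][2]>0 else s["eef_rot"][2]+90;print(phi,go(tgt(phi,r=88)),s["wrist_force"],s["q"])
c=eyes.read_camera("side");cv2.imwrite("pics/side2.png",cv2.resize(c["img"][150:350,180:400,::-1],None,fx=2.8,fy=2.8))
P,C=cloud("side");print(arm(P,ax),[world(c,*p["location"],z=60) for p in eyes.place_of("spoke_tip","side")])
E
```

```text
clock: 7.9
tcp_pos: [617.7, -144.6, 73.5]
eef_rot: [-180.0, -0.0, -170.1]
wrist_force: [0.5, 0.4, -0.7]
finger_gap: -0.2
gripper_force: 0.0
-80.05799836202212 [ 0.75879583 -2.75114321  7.51537146] [ 0.4601356   0.37284095 -0.71851619] [  3.19515014  37.5143212    9.48446135 100.9267326   -8.55775988
  42.259565   117.04084586]
(np.float64(-79.53352170342724), np.float64(-83.46161115724921), array(6.67088882), 270) [array([ 606.27566606, -185.6556275 ,   60.        ])]
```

View pics/side2.png

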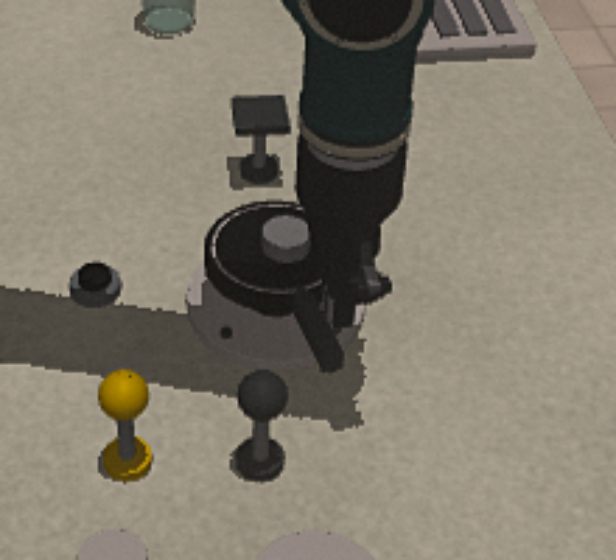

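```bash
python3 -m pendant '[{"x":6.2,"y":-1.1,"z":0,"ax":0,"ay":0,"az":4,"fingers":0},{"x":6.2,"y":-1.1,"z":0,"ax":0,"ay":0,"az":4,"fingers":0},{"x":6.2,"y":-1.1,"z":0,"ax":0,"ay":0,"az":4,"fingers":0},{"x":6.2,"y":-1.1,"z":0,"ax":0,"ay":0,"az":4,"fingers":0},{"x":0,"y":0,"z":0,"ax":0,"ay":0,"az":0,"fingers":0},{"x":0,"y":0,"z":0,"ax":0,"ay":0,"az":0,"fingers":0}]'
python3 - <<'E'
from h import *
s=manip.observe();y=s["eef_rot"][2];phi=y-270 if y>0 else y+90;print(phi,go(tgt(phi,r=88)),s["tcp_pos"],s["wrist_force"])
P,C=cloud("side");print(arm(P,ax))
E
python3 -m pendant '[{"x":-5,"y":0,"z":0,"ax":0,"ay":0,"az":0,"fingers":0},{"x":-10,"y":0,"z":0,"ax":0,"ay":0,"az":0,"fingers":0},{"x":-5,"y":0,"z":-40,"ax":0,"ay":0,"az":0,"fingers":0},{"x":0,"y":0,"z":-45,"ax":0,"ay":0,"az":0,"fingers":0},{"x":0,"y":40,"z":-10,"ax":0,"ay":0,"az":0,"fingers":0},{"x":0,"y":48,"z":0,"ax":0,"ay":0,"az":0,"fingers":0},{"x":0,"y":48,"z":0,"ax":0,"ay":0,"az":0,"fingers":0},{"x":0,"y":48,"z":0,"ax":0,"ay":0,"az":0,"fingers":0},{"x":0,"y":48,"z":0,"ax":0,"ay":0,"az":0,"fingers":0},{"x":0,"y":48,"z":0,"ax":0,"ay":0,"az":0,"fingers":0},{"x":0,"y":0,"z":0,"ax":0,"ay":0,"az":0,"fingers":0}]'
python3 - <<'E'
from h import *
for n in("top","side"):
    P,C=cloud(n);near=lambda x,y,r:np.hypot(P[:,0]-x,P[:,1]-y)<r
    b=sph(P[near(546,-225,28)&(P[:,2]>66)]);print(n,b.round(1))
    f=P[near(583,-64,90)&(abs(P[:,2]-12)<4)];(fx,fy),r=cv2.minEnclosingCircle(f[:,:2].astype(np.float32));print("foot",fx,fy,r)
    for a in(ax,np.array([fx,fy])): print(arm(P,a),"ball dir",np.degrees(np.arctan2(b[1]-a[1],b[0]-a[0])))
    c=eyes.read_camera(n)
    for k,z in(("axis",66),("spoke_tip",60),("ball_center",74)): print(k,[(p["p"],np.round(world(c,*p["location"],z=z),1)) for p in eyes.place_of(k,n)[:2]])
    cv2.imwrite(f"pics/{n}3.png",cv2.resize(c["img"][130:310,200:440,::-1],None,fx=3,fy=3))
E
```

```text
clock: 8.65
tcp_pos: [594.0, -150.3, 73.3]
eef_rot: [180.0, -0.0, 174.1]
wrist_force: [-0.1, 0.4, -0.9]
finger_gap: 0.2
gripper_force: 0.0
-95.8900335711725 [ 0.25118141 -3.21739817  7.306989  ] [ 593.95086606 -150.31210095   73.30752826] [-0.10529429  0.35696442 -0.90494324]
(np.float64(-94.0534368376249), np.float64(-103.16111191877049), array(15.44088968), 240)
clock: 9.8
tcp_pos: [643.3, 136.8, 168.1]
eef_rot: [179.7, -0.0, 174.7]
wrist_force: [0.8, 0.7, -0.1]
finger_gap: 0.1
gripper_force: 0.0
top [ 548.4 -227.6   74.9]
foot 582.3952026367188 -63.22608947753906 74.88017272949219
(np.float64(-96.24734866902251), np.float64(-95.99885940051708), array(-0.41894889), 227) ball dir -102.10071274057842
(np.float64(-95.52651561800648), np.float64(-95.87346547960152), array(0.58660481), 228) ball dir -101.6766295652219
axis [(0.94, array([583.8, -66.5,  66. ]))]
spoke_tip [(0.64, array([ 568.9, -189.9,   60. ]))]
ball_center [(0.74, array([ 545.5, -228.3,   74. ])), (0.59, array([ 458.3, -216.5,   74. ]))]
side [ 546.6 -226.4   74.7]
foot 579.5176391601562 -63.837364196777344 75.68891906738281
(np.float64(-97.48008257936259), np.float64(-94.77735319379055), array(-4.67272068), 165) ball dir -102.81639372384232
(np.float64(-95.18350394881257), np.float64(-94.84933555121354), array(-0.57914242), 168) ball dir -101.46261218054786
axis [(0.65, array([585.7, -59.4,  66. ])), (0.63, array([430.6, -69.3,  66. ]))]
spoke_tip [(0.68, array([ 566.2, -185.5,   60. ]))]
ball_center [(0.82, array([ 543. , -218.9,   74. ])), (0.59, array([ 448.8, -219.7,   74. ]))]
```

View pics/top3.png

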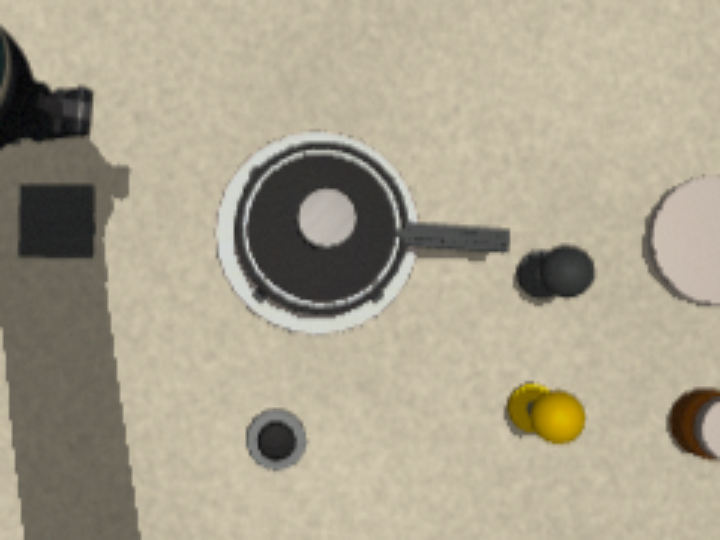

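The crop shows the arm at (400–510,238), still about 6° short of the ball at (568,271). I'll go back the same way and finish the push.

```bash
python3 -m pendant '[{"x":0,"y":-48,"z":0,"ax":0,"ay":0,"az":0,"fingers":0},{"x":0,"y":-48,"z":0,"ax":0,"ay":0,"az":0,"fingers":0},{"x":0,"y":-48,"z":0,"ax":0,"ay":0,"az":0,"fingers":0},{"x":0,"y":-48,"z":0,"ax":0,"ay":0,"az":0,"fingers":0},{"x":0,"y":-48,"z":0,"ax":0,"ay":0,"az":0,"fingers":0},{"x":0,"y":-40,"z":0,"ax":0,"ay":0,"az":0,"fingers":0},{"x":0,"y":0,"z":0,"ax":0,"ay":0,"az":0,"fingers":0},{"x":0,"y":0,"z":30,"ax":0,"ay":0,"az":0,"fingers":0},{"x":0,"y":0,"z":35,"ax":0,"ay":0,"az":0,"fingers":0},{"x":0,"y":0,"z":30,"ax":0,"ay":0,"az":0,"fingers":0},{"x":0,"y":0,"z":0,"ax":0,"ay":0,"az":0,"fingers":0}]'
python3 - <<'E'
from h import *
s=manip.observe();phi=-101.9
t=tgt(phi,r=90);t[2]=73;print(go(t),s["tcp_pos"],s["eef_rot"])
E
```

```text
clock: 11.4
tcp_pos: [610.6, -151.7, 69.2]
eef_rot: [179.9, -0.5, 174.0]
wrist_force: [-1.0, -0.3, -0.9]
finger_gap: -0.1
gripper_force: 0.0
[26.46157785 -7.07554607 -3.57687655] [ 610.56281895 -151.72484098   69.21324625] [179.94634485  -0.46904989 173.96093909]
```

```bash
python3 -m pendant '[{"x":0,"y":0,"z":-2,"ax":0,"ay":0,"az":6,"fingers":0},{"x":0,"y":-9,"z":-1,"ax":0,"ay":0,"az":0,"fingers":0},{"x":8,"y":0,"z":0,"ax":0,"ay":0,"az":0,"fingers":0},{"x":5,"y":0,"z":0,"ax":0,"ay":0,"az":0,"fingers":0},{"x":4,"y":0,"z":0,"ax":0,"ay":0,"az":0,"fingers":0},{"x":3,"y":0,"z":0,"ax":0,"ay":0,"az":0,"fingers":0},{"x":2,"y":0,"z":0,"ax":0,"ay":0,"az":0,"fingers":0},{"x":0,"y":0,"z":0,"ax":0,"ay":0,"az":0,"fingers":0},{"x":0,"y":0,"z":0,"ax":0,"ay":0,"az":0,"fingers":0}]'
python3 - <<'E'
from h import *
s=manip.observe();phi=-101.9
t=tgt(phi,r=90);t[2]=73;print(go(t),s["tcp_pos"],s["eef_rot"],s["wrist_force"])
E
```

```text
clock: 12.3
tcp_pos: [590.6, -156.9, 76.4]
eef_rot: [180.0, 0.0, 168.0]
wrist_force: [1.2, -0.6, 1.0]
finger_gap: -0.2
gripper_force: 0.5
[ 7.05139944 -0.59239977  3.40906236] [ 590.55218354 -156.87361573   76.4114655 ] [1.79992812e+02 1.89244528e-02 1.67974455e+02] [ 1.24542355 -0.5683135   0.96129043]
```

```bash
python3 -m pendant '[{"x":2,"y":0,"z":3,"ax":0,"ay":0,"az":0,"fingers":0},{"x":2,"y":0,"z":0,"ax":0,"ay":0,"az":0,"fingers":0},{"x":1.5,"y":0,"z":0,"ax":0,"ay":0,"az":0,"fingers":0},{"x":1,"y":0,"z":0,"ax":0,"ay":0,"az":0,"fingers":0},{"x":0.4,"y":0,"z":0,"ax":0,"ay":0,"az":0,"fingers":0},{"x":0,"y":0,"z":0,"ax":0,"ay":0,"az":0,"fingers":0},{"x":0,"y":0,"z":0,"ax":0,"ay":0,"az":0,"fingers":0}]'
python3 - <<'E'
from h import *
s=manip.observe();phi=-101.9
t=tgt(phi,r=90);t[2]=73;print(go(t),s["tcp_pos"],s["eef_rot"],s["wrist_force"])
E
python3 -m pendant '[{"x":-5,"y":0,"z":0,"ax":0,"ay":0,"az":0,"fingers":0},{"x":-10,"y":0,"z":0,"ax":0,"ay":0,"az":0,"fingers":0},{"x":-5,"y":0,"z":-40,"ax":0,"ay":0,"az":0,"fingers":0},{"x":0,"y":0,"z":-45,"ax":0,"ay":0,"az":0,"fingers":0},{"x":0,"y":40,"z":-10,"ax":0,"ay":0,"az":0,"fingers":0},{"x":0,"y":48,"z":0,"ax":0,"ay":0,"az":0,"fingers":0},{"x":0,"y":48,"z":0,"ax":0,"ay":0,"az":0,"fingers":0},{"x":0,"y":48,"z":0,"ax":0,"ay":0,"az":0,"fingers":0},{"x":0,"y":48,"z":0,"ax":0,"ay":0,"az":0,"fingers":0},{"x":0,"y":48,"z":0,"ax":0,"ay":0,"az":0,"fingers":0},{"x":0,"y":0,"z":0,"ax":0,"ay":0,"az":0,"fingers":0}]'
python3 - <<'E'
from h import *
for n in("top","side"):
    P,C=cloud(n);near=lambda x,y,r:np.hypot(P[:,0]-x,P[:,1]-y)<r
    b=sph(P[near(546,-225,28)&(P[:,2]>66)]);print(n,b.round(1))
    for a in(ax,np.array([582.4,-63.2]) if n=="top" else np.array([579.4,-64])): print(arm(P,a),"ball dir",np.degrees(np.arctan2(b[1]-a[1],b[0]-a[0])))
    c=eyes.read_camera(n);cv2.imwrite(f"pics/{n}4.png",cv2.resize(c["img"][130:310,200:440,::-1],None,fx=3,fy=3))
E
```

```text
clock: 13.0
tcp_pos: [583.3, -155.4, 73.2]
eef_rot: [180.0, -0.0, 168.0]
wrist_force: [0.6, -1.6, 0.4]
finger_gap: 0.0
gripper_force: 0.3
[-0.33100088 -0.50393275  0.22755809] [ 583.31484618 -155.4218531    73.22784723] [ 1.79990614e+02 -3.57686579e-02  1.67957669e+02] [ 0.64469641 -1.60433683  0.41630775]
clock: 14.1
tcp_pos: [662.0, 125.3, 167.9]
eef_rot: [179.7, -0.1, 168.7]
wrist_force: [-0.6, 0.7, 0.2]
finger_gap: -0.2
gripper_force: 0.0
top [ 548.3 -227.5   74.9]
(np.float64(-102.26850963003264), np.float64(-100.95162973627953), array(-2.23107629), 233) ball dir -102.15204747168593
(np.float64(-101.5119713931342), np.float64(-101.37170415197913), array(-0.23719518), 233) ball dir -101.72732869687037
side [ 546.2 -226.5   74.6]
(np.float64(-103.24049899672029), np.float64(-101.06710616635948), array(-3.72872486), 165) ball dir -102.92663011775632
(np.float64(-100.88876221259414), np.float64(-101.56632723905636), array(1.16890899), 167) ball dir -101.54572231742786
```

View pics/top4.png

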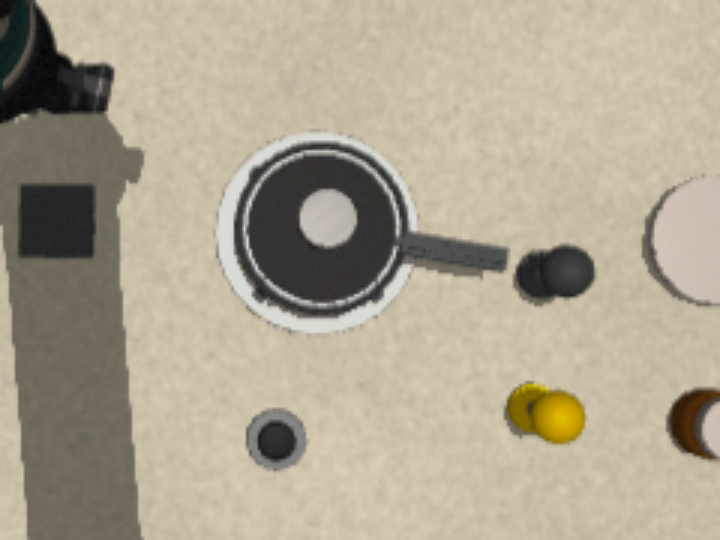

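Arm and ball directions now agree to about 0.3°: the arm runs (400,243)→(507,260), in line with the ball at (568,271). Next is the button.

Run:
```python
from h import *
for n in("top","side"):
    P,C=cloud(n);r=np.hypot(P[:,0]-434,P[:,1]+32.5)
    for a,b in((0,6),(6,11),(11,14),(14,17),(17,20),(20,23)): 
        z=P[(r>=a)&(r<b),2];print(n,a,b,len(z),np.percentile(z,[10,50,90]).round(1))
    t=P[(r<25)&(P[:,2]>20.5)];h=P[(r<30)&(P[:,2]>8)];print("top c",t.mean(0),"house",cv2.minEnclosingCircle(h[:,:2].astype(np.float32)))
print(go([434,-32.5,75]),manip.observe()["q"][6])
```

```text
top 0 6 23 [20.7 23.4 25. ]
top 6 11 60 [20.4 22.8 24.6]
top 11 14 56 [12.9 20.9 23.8]
top 14 17 56 [11.5 13.7 22.8]
top 17 20 75 [ 3.  12.8 14.9]
top 20 23 84 [-0.5 10.3 14.1]
top c [432.95513279 -29.12726647  22.99876261] house ((432.7089538574219, -29.624841690063477), 21.68012809753418)
side 0 6 14 [20.7 22.8 24.3]
side 6 11 53 [11.5 20.6 23.7]
side 11 14 35 [11.8 18.4 23.9]
side 14 17 59 [ 2.1 12.2 20.8]
side 17 20 53 [ 0.3  8.1 16.1]
side 20 23 53 [-0.   3.8 13.5]
top c [430.30894084 -30.73934506  22.55219001] house ((430.84088134765625, -31.595916748046875), 21.966970443725586)
[ 192.06898614 -189.21858926   93.5083379 ] 73.51300119079583
```

```bash
python3 -m pendant '[{"x":39,"y":-37.4,"z":0,"ax":0,"ay":0,"az":0,"fingers":0},{"x":39,"y":-37.4,"z":0,"ax":0,"ay":0,"az":0,"fingers":0},{"x":39,"y":-37.4,"z":0,"ax":0,"ay":0,"az":0,"fingers":0},{"x":39,"y":-37.4,"z":0,"ax":0,"ay":0,"az":0,"fingers":0},{"x":38.5,"y":-37.4,"z":0,"ax":0,"ay":0,"az":0,"fingers":0},{"x":0,"y":0,"z":0,"ax":0,"ay":0,"az":0,"fingers":0},{"x":0,"y":0,"z":35,"ax":0,"ay":0,"az":0,"fingers":0},{"x":0,"y":0,"z":35,"ax":0,"ay":0,"az":0,"fingers":0},{"x":0,"y":0,"z":35,"ax":0,"ay":0,"az":0,"fingers":0},{"x":0,"y":0,"z":0,"ax":0,"ay":0,"az":0,"fingers":0},{"x":0,"y":0,"z":0,"ax":0,"ay":0,"az":0,"fingers":0}]'
python3 - <<'E'
from h import *
print(go([432,-30,42]),manip.observe()["q"])
E
```

```text
clock: 15.5
tcp_pos: [449.3, -18.5, 63.6]
eef_rot: [-180.0, -0.0, 167.9]
wrist_force: [0.2, -0.5, 0.4]
finger_gap: 0.0
gripper_force: 0.0
[ 14.4634575  -14.82474548  21.59186614] [-13.91720556  25.87860608  14.20725771 126.90069926 -12.90587001
  28.56970592  88.15833916]
```

```bash
python3 -m pendant '[{"x":7.2,"y":-7.4,"z":0,"ax":0,"ay":0,"az":0,"fingers":0},{"x":7.2,"y":-7.4,"z":0,"ax":0,"ay":0,"az":0,"fingers":0},{"x":0,"y":0,"z":9,"ax":0,"ay":0,"az":0,"fingers":0},{"x":0,"y":0,"z":9,"ax":0,"ay":0,"az":0,"fingers":0},{"x":0,"y":0,"z":0,"ax":0,"ay":0,"az":0,"fingers":0},{"x":0,"y":0,"z":0,"ax":0,"ay":0,"az":0,"fingers":0}]'
python3 - <<'E'
from h import *
print(go([432,-30,33]))
E
```

```text
clock: 16.1
tcp_pos: [431.9, -29.1, 45.0]
eef_rot: [-180.0, -0.0, 168.0]
wrist_force: [0.1, -0.1, -1.1]
finger_gap: -0.1
gripper_force: 0.0
[-0.24972333 -0.88831616 11.95369414]
```

Tip is at about 28 mm. I'll press down to about 16 mm and watch the force.

```bash
python3 -m pendant '[{"x":0,"y":0,"z":4,"ax":0,"ay":0,"az":0,"fingers":0},{"x":0,"y":0,"z":3,"ax":0,"ay":0,"az":0,"fingers":0},{"x":0,"y":0,"z":3,"ax":0,"ay":0,"az":0,"fingers":0},{"x":0,"y":0,"z":1,"ax":0,"ay":0,"az":0,"fingers":0},{"x":0,"y":0,"z":0,"ax":0,"ay":0,"az":0,"fingers":0},{"x":0,"y":0,"z":0,"ax":0,"ay":0,"az":0,"fingers":0}]'
python3 -m pendant '[{"x":0,"y":0,"z":1,"ax":0,"ay":0,"az":0,"fingers":0},{"x":0,"y":0,"z":0,"ax":0,"ay":0,"az":0,"fingers":0},{"x":0,"y":0,"z":0,"ax":0,"ay":0,"az":0,"fingers":0}]'
```

```text
clock: 16.7
tcp_pos: [432.3, -29.1, 34.5]
eef_rot: [180.0, 0.0, 168.0]
wrist_force: [-0.4, 0.3, 3.3]
finger_gap: -0.2
gripper_force: 2.0
clock: 17.0
tcp_pos: [432.3, -29.1, 33.4]
eef_rot: [180.0, 0.0, 168.0]
wrist_force: [1.8, 0.4, 5.1]
finger_gap: -0.0
gripper_force: 2.3
```

```bash
python3 -m pendant '[{"x":0,"y":0,"z":1,"ax":0,"ay":0,"az":0,"fingers":0},{"x":0,"y":0,"z":0,"ax":0,"ay":0,"az":0,"fingers":0},{"x":0,"y":0,"z":0,"ax":0,"ay":0,"az":0,"fingers":0}]'
python3 -m pendant '[{"x":0,"y":0,"z":1,"ax":0,"ay":0,"az":0,"fingers":0},{"x":0,"y":0,"z":0,"ax":0,"ay":0,"az":0,"fingers":0},{"x":0,"y":0,"z":0,"ax":0,"ay":0,"az":0,"fingers":0}]'
```

```text
clock: 17.3
tcp_pos: [432.3, -29.1, 32.9]
eef_rot: [180.0, 0.0, 168.0]
wrist_force: [-0.8, 0.6, 13.5]
finger_gap: -0.2
gripper_force: 6.7
clock: 17.6
tcp_pos: [432.3, -29.1, 32.7]
eef_rot: [179.9, 0.0, 167.9]
wrist_force: [-4.1, 1.5, 25.4]
finger_gap: -0.1
gripper_force: 12.9
```

The button is bottomed: the tip is at 15.7 mm and the force rises steeply. I'll release, lift and check.

```bash
python3 -m pendant '[{"x":0,"y":0,"z":-3,"ax":0,"ay":0,"az":0,"fingers":0},{"x":0,"y":0,"z":-5,"ax":0,"ay":0,"az":0,"fingers":0},{"x":0,"y":0,"z":-15,"ax":0,"ay":0,"az":0,"fingers":0},{"x":0,"y":0,"z":-35,"ax":0,"ay":0,"az":0,"fingers":0},{"x":0,"y":0,"z":-40,"ax":0,"ay":0,"az":0,"fingers":0},{"x":0,"y":0,"z":-40,"ax":0,"ay":0,"az":0,"fingers":0},{"x":0,"y":45,"z":0,"ax":0,"ay":0,"az":0,"fingers":0},{"x":0,"y":45,"z":0,"ax":0,"ay":0,"az":0,"fingers":0},{"x":0,"y":45,"z":0,"ax":0,"ay":0,"az":0,"fingers":0},{"x":0,"y":45,"z":0,"ax":0,"ay":0,"az":0,"fingers":0},{"x":0,"y":45,"z":0,"ax":0,"ay":0,"az":0,"fingers":0},{"x":0,"y":0,"z":0,"ax":0,"ay":0,"az":0,"fingers":0},{"x":0,"y":0,"z":0,"ax":0,"ay":0,"az":0,"fingers":0},{"x":0,"y":0,"z":0,"ax":0,"ay":0,"az":0,"fingers":0}]'
python3 - <<'E'
from h import *
P,C=cloud("top");b=sph(P[(np.hypot(P[:,0]-546,P[:,1]+225)<28)&(P[:,2]>66)])
for a in(ax,np.array([582.4,-63.2])): print(arm(P,a),np.degrees(np.arctan2(b[1]-a[1],b[0]-a[0])))
r=np.hypot(P[:,0]-432,P[:,1]+30);print("button z",np.median(P[r<10,2]))
c=eyes.read_camera("top");cv2.imwrite("pics/top5.png",c["img"][:,:,::-1])
E
```

```text
clock: 19.0
tcp_pos: [478.3, 189.3, 168.7]
eef_rot: [-179.9, -0.1, 167.9]
wrist_force: [-1.0, -0.1, -0.7]
finger_gap: 0.2
gripper_force: 0.0
(np.float64(-102.270288306), np.float64(-100.67638173151067), array(-2.70259137), 233) -102.13569573402107
(np.float64(-101.53997625939161), np.float64(-101.05901405124087), array(-0.81193578), 235) -101.7114058449167
button z 23.070959689401434
```

View pics/top5.png

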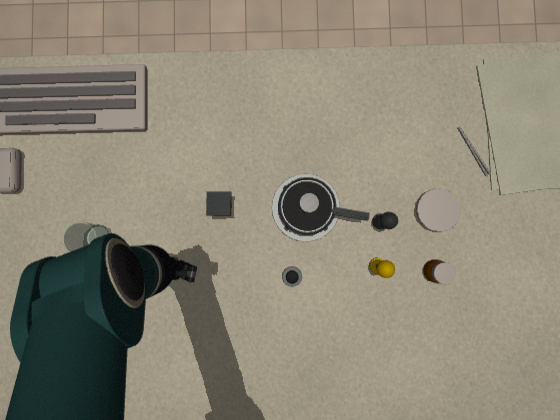

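The arm, tip at (367,216), points at the dark ball at (389,220). The button at (292,276) is up again, and the wafer case and jar have not moved. The robot's own arm hides part of the beaker.

```bash
python3 -c "
from station import manip
print(manip.hand_in())"
```

```text
the job is handed in; nothing more can be done
None
```

The turntable arm points at the dark ball-topped post to within about 0.5° as measured from above; the start button was then pressed right down and came back up, and the job was handed in at about 19 s (the final picture hid part of the beaker, so I didn't re-check its position).

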